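# Hold a lens carrier level over the lens checker

## Task

Lift the lens carrier out of its blue cradle, gripping the rail at its balance point so that it comes up level, and bring it over the lens checker. Finish while still holding it there, still and level, with the lens centred about 3 cm above the checker's orange window and the rail in line with the checker's long base: do not put it down or let go. Do not tip the carrier or let it touch the checker, and leave the other things where they are.

Things in the scene. Friction and masses are not known exactly. Their poses are not given: they have to be found in the camera images.
- rail: Lens carrier, 0.55 kg in all: aluminium rail 320 long (x), 16 wide (y), 22 high (z), brass block round it at x -130 to -100 (y +-15, z -4 to 26), lens clamped to it nearer the +x end. Origin: middle of the rail's length, on its underside, 75 above the table at the start; z up. Its ends rest in the cradle's saddles. Grip it across the 16 mm width at its balance point (see lens).
- lens_face (a point): Centre of the lens's downward face, 55 below the rail's underside, on the lens axis. The lens is a grey barrel 44 in diameter under a black holder block on the rail (44 long, 36 wide, z -6 to 28 of the rail, blue dot on top, side screw on +y reaching 30 from the rail's centre line). Axes as the rail's.
- lens (a joint): Where the lens is clamped: its axis is at L = 0.080 m + this value (0 to 0.035 m) from the rail's middle. Clamped fast (15 N to shift); leave it so. The whole carrier balances at rail x = 0.55*L - 0.0135 m, i.e. 31 to 50 mm from the rail's middle towards the lens and 50 to 65 mm short of the lens axis (true within 3 mm). Grip there, within about 10 mm.
- cradle: Blue cradle, fixed: base 340 x 90 x 10 with white end saddles at x = +-150, each 10 thick and 44 wide, floor 75 above the table, side cheeks 12 higher, 2 clear of the rail each side. The carrier lifts straight up. Origin: centre of the underside; x along the cradle as the rail's, z up.
- checker: Lens checker, fixed to the table: white base 300 long (x -255 to +45), 90 wide, 12 high, with a black line along its length, carrying a black round head (radius 36 below, 30 above) 80 high at the origin. Origin: under the window's centre, on the table; x along the base, from the line towards the head; z up.
- window (a point): Centre of the checker's orange round window (32 in diameter, white ring round it), on top of the head, 80 above the table; axes as the checker's.
- flask_low: Bystander: clear culture flask 100 x 75 x 32 with teal cap, lying; another lies on it. Origin: centre of the underside.
- flask_high: Bystander: the flask on top, same size.
- flask_side: Bystander: single flask of the same size.
- objective: Bystander: standing steel microscope objective, 34 in diameter, 45 high. Origin: centre of the underside.
- jar: Bystander: standing amber jar, 48 in diameter, 60 high. Origin: centre of the underside.
- tip_box: Bystander: blue tip box with clear lid, 87 x 122 x 62. Origin: centre of the underside.

How it is judged:
By the outcome, as a careful person would: the job done as asked, in the order asked, and still so for the second after the job is handed in, while the arm keeps its last pose, push and grip.
It also fails if it takes over 38 s, if anything falls off the work surface, if the arm or the gripper's body presses on something with over 40 N, if the wrist force passes 120 N, or if a joint passes its speed limit or range.

## Robot

A 6-joint arm with a two-finger parallel gripper is mounted at the origin on the work surface. World frame = base frame: x ahead of the robot, y to its left, z up, the work surface at z = 0. Lengths are in mm, angles in rad, forces in N, time in s.
With the tool pointing down it reaches from about 275 to 750 mm from the base axis. Payload 10.2 kg.
Tool frame: the origin (TCP) lies between the finger pads; the fingertips stand 17 mm ahead of it and the grasp point (between the pads) lies 2 mm behind it (tips_ahead is the distance from the TCP to the fingertips, in mm); z points along the fingers, y is the line along which they close (so a half turn about z gives the same grasp; the last joint's range is limited). The gripper opens to 85 mm and grips with 20 to 120 N. Pads are 22 mm wide; open, the fingers measure 114 mm over their backs; the gripper's body (76 mm by 85 mm) begins 54 mm behind the grasp point. The pads swing forward as they close: fully open they stand 13 mm farther back than shut.
Start: joints at [-1.401, 0.313, 1.498, -0, 1.331, -0.223], TCP at [200.946, -485.028, 248.294] pointing down, gripper open.
Joint ranges: [-2.94, 2.94], [-0.97, 2.17], [0.19, 2.56], [-1.23, 4.37], [0.02, 3.11], [-2.88, 2.88]. Speed limits (rad/s): [2.39, 2.39, 3.01, 3.14, 3.14, 3.14].

## Interface

Orientations are given as a unit quaternion [w, x, y, z].
In Python, from rig import sense, capture, finish_job, boxes_of, tips_ahead gives the robot as it stands.
- The arm moves only by the tool drive_tool, never from a script. Its argument "commands" is text: rows parted by semicolons, each of 7 numbers parted by spaces: the shift along the world's x, y, z in units of 0.1 m (1.0 is 0.1 m), then the turn, a rotation vector about the world's x, y, z in units of pi/4 rad (1.0 is pi/4 rad), then the opening in per cent of the stroke, from 0 (shut) to 100 (fully open). A call has 1 to 20 rows; each row shifts and turns the commanded pose from where the row before left it; what a row does not reach is not made up. A row lasts 1/12 s, in which the tool goes at most 41.7 mm and 7.16 degrees, less where a joint would pass 70% of its speed; a pose out of reach is approached as far as the arm can. A call with a number of a shift or a turn outside -1 to 1 is refused whole. A call with a gripper value outside its range is refused whole. The fingers move at their own pace and stop on an object; "force" is the grip in N (left out, the last holds). Time passes only in rows, so rows that do not move let the fingers close. It gives the time, the measured TCP pose, the force, the opening and the grip force at its end, in the units of the state.
- sense(): the state, without advancing time (a new reading comes with each control period).
- capture(name): name is "scene" or "top"; returns a dict with "pixels" (480x640x3 uint8, blue, green, red), "fov_y" (degrees; the focal length in pixels is half the picture's height over the tangent of half this angle, whatever the lens; pixels are square), "cx", "cy" (the principal point, pixels), "k1" (the pictures are not rectified: a ray, as slopes to the right and down, at radius r is drawn at 1 + k1 r^2 times it, then the intrinsics apply), "position" and "attitude" of the camera in the world. Camera axes: x right, y down, z forward; pixel columns grow to the right and rows downward; lengths in mm; the calibration is good to about 2 mm. A picture is of the moment at which its call begins. There is no depth.
- finish_job(): hands the job in; it is judged then, once.
Trained networks look in a picture, given as the dict that the camera call returned (one of the last four; its "shot" number tells which), for a name from the list of things; names that differ only in an ending like _2 or _b are one class to them, and where a whole thing is asked for, a point or a joint stands for the part that bears it (a point fixed in the world has none). Each returns a list of dicts, best first, with "confidence" (0 to 1); they miss things now and then, are a little off and sometimes report something else, mostly with a low value. They report only what shows in the picture. A call takes as long as a camera call.
- boxes_of(picture, name): "position" ([column, row] in pixels, amid what is visible of it).
The state is a dict: "time_s": time; "joints": joint angles; "dq": joint speeds; "tau": joint torques, N m; "eef_pos": TCP position; "ee_rot": TCP orientation; "force": force on the tool from outside, world axes, zero at the start; "wrist_torque": the same for the moment, N m; "grip_width": opening from 0.0 (shut) to 1.0 (fully open); "grip_force": force on a finger pad.
Only numpy, scipy, OpenCV 4.12 (cv2) and the standard library are available. Lean on these libraries where they do the work, as an engineer would, in place of code of your own. Each camera call takes 0.05 s, during which the arm holds its last target. There are 200 camera calls.

## Working session

There is one attempt and no reset: what is moved stays moved. The work goes in short steps, Python scripts to look and compute and a tool call to move; the robot and the scene stay as the last step left them, time stands still between calls to the robot, and variables do not carry over. Pictures are saved under pics/ and viewed, at most 10 in all, crops included, and the job is handed in when it is done.

Besides the shell and the picture viewer there is one more tool, called after "Request:" as a command line: name --argument value ..., lists and objects as JSON in quotes. drive_tool: Moves the arm, as the interface text tells. Shifts and turns lie within -1 to 1; 1 stands for 0.1 m of shift or pi/4 rad of turn. Its arguments: {"type":"object","properties":{"commands":{"type":"string"},"force":{"type":"number"}},"required":["commands"]}

```bash
mkdir -p pics; cat > h.py <<'E'
import numpy as np, cv2, json
from scipy.spatial.transform import Rotation as R
def K(p):
    f=p['pixels'].shape[0]/2/np.tan(np.radians(p['fov_y']/2))
    return np.array([[f,0,p['cx']],[0,f,p['cy']],[0,0,1.]])
def rot(q): return R.from_quat([q[1],q[2],q[3],q[0]]).as_matrix()
def ray(p,uv):
    # r in k1 is of the undistorted slope
    x=cv2.undistortPoints(np.array([[uv]],float),K(p),np.array([p['k1'],0,0,0.]))[0,0]
    d=rot(p['attitude'])@np.array([x[0],x[1],1]); return np.array(p['position'],float),d/np.linalg.norm(d)
def onz(p,uv,z):
    o,d=ray(p,uv); return o+d*(z-o[2])/d[2]
def tri(obs):
    A=0;b=0
    for o,d in obs:
        P=np.eye(3)-np.outer(d,d);A=A+P;b=b+P@o
    X=np.linalg.solve(A,b); return X,[np.linalg.norm(np.cross(X-o,d)) for o,d in obs]
def proj(p,X):
    M=rot(p['attitude']); t=-M.T@np.array(p['position'],float)
    return cv2.projectPoints(np.array(X,float).reshape(-1,1,3),cv2.Rodrigues(M.T)[0],t,K(p),np.array([p['k1'],0,0,0.]))[0][:,0]
E
cat > a.py <<'E'
from h import *; from rig import *
import pickle
s=sense(); print({k:np.round(v,3).tolist() for k,v in s.items()}); 
S={}
for n in('scene','top'):
    p=capture(n); S[n]=p; cv2.imwrite(f'pics/{n}1.png',p['pixels']); print(n,p['fov_y'],p['position'],p['attitude'],p['k1'],p['cx'],p['cy'])
    for t in 'rail lens_face lens cradle checker window flask_low flask_high flask_side objective jar tip_box'.split():
        try: print(t,[(np.round(d['position']).tolist(),round(d['confidence'],2)) for d in boxes_of(p,t)[:2]])
        except Exception as e: print(t,e)
pickle.dump(S,open('s1.pkl','wb'))
E
python3 a.py
```

```text
{'time_s': 0.0, 'joints': [-1.401, 0.313, 1.498, -0.0, 1.331, -0.223], 'dq': [-0.001, -0.0, -0.0, -0.001, 0.001, -0.001], 'tau': [-0.0, -41.226, -25.974, -0.0, 0.004, 0.0], 'eef_pos': [200.897, -484.781, 247.708], 'ee_rot': [-0.001, 0.981, 0.195, 0.0], 'force': [0.394, 0.42, 0.25], 'wrist_torque': [0.036, -0.031, 0.014], 'grip_force': 0.0, 'grip_width': 1.002}
scene 47.49365028663934 [1117.22153723  876.11895766  772.96975969] [-0.11362933  0.22401436  0.85309627 -0.45731028] -0.15067904604910054 327.662330246374 240.09980796083795
rail [([304.0, 201.0], 0.79)]
lens_face [([298.0, 216.0], 0.67)]
lens [([295.0, 217.0], 0.67)]
cradle [([328.0, 227.0], 0.7), ([308.0, 204.0], 0.23)]
checker [([415.0, 315.0], 0.75)]
window [([413.0, 314.0], 0.91)]
flask_low [([303.0, 176.0], 0.85)]
flask_high []
flask_side [([506.0, 380.0], 0.71)]
objective [([360.0, 256.0], 0.66), ([508.0, 377.0], 0.65)]
jar [([323.0, 266.0], 0.95)]
tip_box [([282.0, 288.0], 0.56)]
top 47.56353712516054 [ 490.87587873  -19.43928177 1351.2835114 ] [-0.03408822  0.71139632 -0.70032137  0.04799222] -0.08367142891539586 323.5064943667883 255.99604319967332
rail [([386.0, 298.0], 0.62)]
lens_face [([382.0, 263.0], 0.94)]
lens []
cradle [([381.0, 307.0], 0.57)]
checker [([217.0, 301.0], 0.85), ([382.0, 261.0], 0.66)]
window [([217.0, 302.0], 0.75), ([515.0, 335.0], 0.48)]
flask_low [([220.0, 302.0], 0.46)]
flask_high [([516.0, 337.0], 0.92)]
flask_side [([126.0, 308.0], 0.83), ([312.0, 300.0], 0.24)]
objective [([316.0, 298.0], 0.66)]
jar [([312.0, 257.0], 0.64)]
tip_box [([296.0, 207.0], 0.55)]
```

```bash
python3 - <<'E'
from h import *
import pickle
S=pickle.load(open('s1.pkl','rb'))
p=S['top']['pixels']; cv2.imwrite('pics/top_c.png',cv2.resize(p[160:400,80:400],None,fx=2.5,fy=2.5,interpolation=cv2.INTER_CUBIC))
p=S['scene']['pixels']; cv2.imwrite('pics/scene_c.png',cv2.resize(p[140:380,200:520],None,fx=2.5,fy=2.5,interpolation=cv2.INTER_CUBIC))
E
```

```text
(no output)
```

View pics/top_c.png

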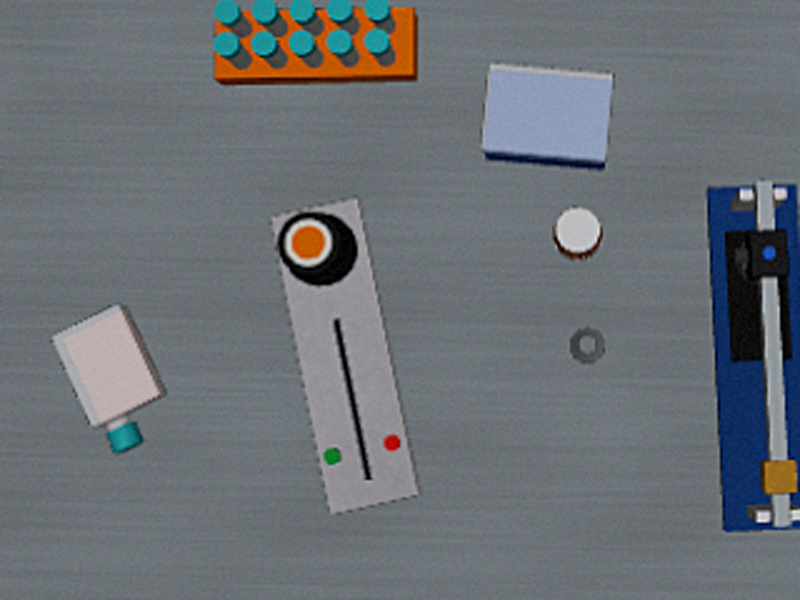

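View pics/scene_c.png

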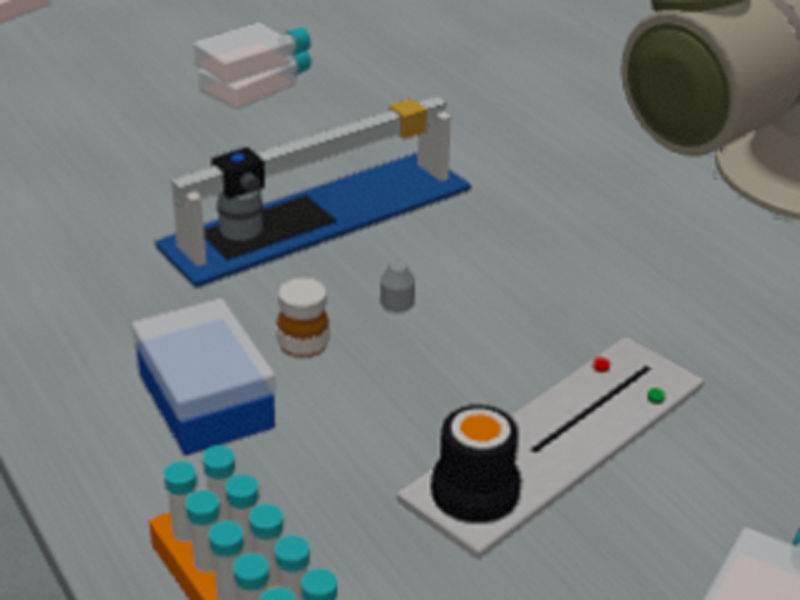

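Top view: blue lens dot at (387.6,260.8), brass (392,350.8), window (203,257), checker line (215,288)-(227,352). Scene view: dot (295,203), brass (363,187), window (392,311). I'll refine these with colour centroids.

```bash
cat > m.py <<'E'
from h import *
import pickle,sys
def blob(p,c,r,f):
    h=cv2.cvtColor(cv2.resize(p['pixels'],None,fx=4,fy=4,interpolation=cv2.INTER_CUBIC),cv2.COLOR_BGR2HSV).astype(int)
    m=f(h[...,0],h[...,1],h[...,2]).astype(np.uint8)
    k=np.zeros_like(m); cv2.circle(k,(int(c[0]*4),int(c[1]*4)),r*4,1,-1); m*=k
    n,l,st,ce=cv2.connectedComponentsWithStats(m)
    if n<2: return None
    i=1+np.argmax(st[1:,4]); cnt=cv2.findContours((l==i).astype(np.uint8),0,1)[0][0]
    return (ce[i]+.5)/4-.5, st[i,4]/16, (cv2.minAreaRect(cnt))
blue=lambda h,s,v:(h>100)&(h<128)&(s>150)&(v>90)
oran=lambda h,s,v:(h<16)&(s>170)&(v>120)
bras=lambda h,s,v:(h>12)&(h<28)&(s>130)&(v>90)
dark=lambda h,s,v:(v<75)
red=lambda h,s,v:((h<8)|(h>172))&(s>120)&(v>90)
gre=lambda h,s,v:(h>50)&(h<80)&(s>120)
E
python3 - <<'E'
from m import *
S=pickle.load(open('s1.pkl','rb')); T,C=S['top'],S['scene']
loc=dict(dot=(blue,(387.6,260.8),(295.2,202.8),5,103),window=(oran,(203,257),(392.4,311.2),14,80),brass=(bras,(392,351),(363,187),12,101),red=(red,(237,337),(440.5,286),6,13),green=(gre,(213,342.5),(462,298),6,13))
P={}
for n,(f,a,b,r,z) in loc.items():
    A=blob(T,a,r,f);B=blob(C,b,r,f)
    if A is None or B is None: print(n,A,B);continue
    X,e=tri([ray(T,A[0]),ray(C,B[0])])
    print(n,A[0].round(2),B[0].round(2),A[1],B[1],'tri',X.round(1),np.round(e,1),'topz',onz(T,A[0],z).round(1),'scz',onz(C,B[0],z).round(1))
A=blob(T,(221,320),36,dark);print(A[0],A[1],A[2]);
c,(w,h),a=A[2]; 
pts=[(214.8,288),(227.2,351.6)]
q=[onz(T,u,12.5) for u in pts];print(np.round(q,1),'line dir',np.degrees(np.arctan2(*(q[0]-q[1])[[1,0]])))
q=[onz(C,u,12.5) for u in [(413.6,320),(459.2,287.2)]];print(np.round(q,1),np.degrees(np.arctan2(*(q[0]-q[1])[[1,0]])))
# rail mid-edges in top view by row profile
g=cv2.cvtColor(T['pixels'],cv2.COLOR_BGR2HSV)
c=[]
for v in list(range(278,338)):
    row=g[v,378:402]; w=((row[:,1]<70)&(row[:,2]>105))
    x=np.where(w)[0]
    if len(x): c.append((378+x.mean(),v,len(x)))
c=np.array(c); k=np.polyfit(c[:,1],c[:,0],1);res=c[:,0]-np.polyval(k,c[:,1]);print('rail fit',k,res.std(),c[:,2].mean())
q=[onz(T,(np.polyval(k,v),v),97) for v in(262,351)];print(np.round(q,1),np.degrees(np.arctan2(*(q[0]-q[1])[[1,0]])))
E
```

```text
dot [387.17 260.73] [294.62 202.48] 23.375 13.125 tri [ 627.2 -189.8  103.5] [1.1 1.1] topz [ 628.2 -190.5  103. ] scz [ 626.1 -189.8  103. ]
window [202.82 256.54] [391.46 310.66] 126.25 37.5625 tri [632.9 240.5  79.8] [0.6 0.6] topz [633.3 240.1  80. ] scz [632.6 241.   80. ]
brass [391.62 350.36] [363.98 186.58] 162.875 135.375 tri [ 419.5 -201.8   86.4] [3.2 3.2] topz [ 423.  -201.5  101. ] scz [ 431.8 -176.9  101. ]
red [236.33 336.66] [440.18 285.38] 33.1875 29.6875 tri [445.2 165.1  14.6] [1.1 1.1] topz [446.  164.7  13. ] scz [442.8 164.2  13. ]
green [212.33 342.09] [461.97 297.75] 32.6875 27.875 tri [431.1 223.2  14.5] [1.1 1.1] topz [431.8 222.8  13. ] scz [428.7 222.5  13. ]
[220.48300808 319.46607223] 139.3125 ((883.208251953125, 1279.2650146484375), (261.8302307128906, 9.796027183532715), 78.40782928466797)
[[563.6 221.3  12.5]
 [409.5 185.9  12.5]] line dir 12.936670977161686
[[562.4 226.4  12.5]
 [409.5 190.5  12.5]] 13.198024526541108
rail fit [5.59183106e-02 3.72130119e+02] 0.16556468608188166 6.65
[[ 625.9 -190.4   97. ]
 [ 421.3 -202.4   97. ]] 3.3617704262125407
```

Request:
drive_tool --commands "0.186 0.146 -0.024 0 0 -0.0213 60;0.186 0.146 -0.024 0 0 -0.0213 60;0.186 0.146 -0.024 0 0 -0.0213 60;0.186 0.146 -0.024 0 0 -0.0213 60;0.186 0.146 -0.024 0 0 -0.0213 60;0.186 0.146 -0.024 0 0 -0.0213 60;0.186 0.146 -0.024 0 0 -0.0213 60;0.186 0.146 -0.024 0 0 -0.0213 60;0.186 0.146 -0.024 0 0 -0.0213 60;0.186 0.146 -0.024 0 0 -0.0213 60;0.186 0.146 -0.024 0 0 -0.0213 60;0.186 0.146 -0.024 0 0 -0.0213 60;0.186 0.146 -0.024 0 0 -0.0213 60;0.186 0.146 -0.024 0 0 -0.0213 60;0.186 0.146 -0.024 0 0 -0.0213 60;0.186 0.146 -0.024 0 0 -0.0213 60;0.186 0.146 -0.024 0 0 -0.0213 60;0.186 0.146 -0.024 0 0 -0.0213 60;0.186 0.146 -0.024 0 0 -0.0213 60;0.186 0.146 -0.024 0 0 -0.0213 60"

```text
time_s: 2.97
eef_pos: [573.8, -192.2, 200.1]
ee_rot: [-0.0, 1.0, 0.029, -0.0]
force: [0.1, -0.5, -0.1]
grip_width: 0.602
grip_force: 0.0
```

Request:
drive_tool --commands "0 -0.005 -0.1 0 0 0 60;0 0 -0.15 0 0 0 60;0 0 -0.15 0 0 0 60;0 0 -0.15 0 0 0 60;0 0 -0.15 0 0 0 60;0 0 -0.12 0 0 0 60;0 0 -0.12 0 0 0 60;0 0 -0.1 0 0 0 60;0 0 -0.08 0 0 0 60;0 0 -0.04 0 0 0 60;0 0 0 0 0 0 60;0 0 0 0 0 0 60"

```text
time_s: 3.97
eef_pos: [573.1, -193.6, 84.6]
ee_rot: [0.0, 1.0, 0.029, 0.0]
force: [0.5, 0.0, 0.1]
grip_width: 0.599
grip_force: 0.0
```

Request:
drive_tool --commands "0 0 0 0 0 0 0;0 0 0 0 0 0 0;0 0 0 0 0 0 0;0 0 0 0 0 0 0;0 0 0 0 0 0 0;0 0 0 0 0 0 0;0 0 0 0 0 0 0;0 0 0 0 0 0 0;0 0 0 0 0 0 0;0 0 0 0 0 0 0" --force 70

```text
time_s: 4.8
eef_pos: [573.2, -193.5, 85.0]
ee_rot: [0.0, 1.0, 0.029, 0.0]
force: [-1.3, 1.1, 5.0]
grip_width: 0.175
grip_force: 69.2
```

Request:
drive_tool --commands "0 0 0.02 0 0 0 0;0 0 0.04 0 0 0 0;0 0 0.06 0 0 0 0;0 0 0.08 0 0 0 0;0 0 0.08 0 0 0 0;0 0 0.08 0 0 0 0;0 0 0.08 0 0 0 0;0 0 0.06 0 0 0 0;0 0 0 0 0 0 0;0 0 0 0 0 0 0;0 0 0 0 0 0 0;0 0 0 0 0 0 0"

```text
time_s: 5.8
eef_pos: [572.7, -193.4, 133.8]
ee_rot: [-0.0, 1.0, 0.029, -0.0]
force: [-0.5, -0.4, -5.4]
grip_width: 0.177
grip_force: 68.3
```

```bash
python3 - <<'E'
from h import *; from rig import *
s=sense();print(s['eef_pos'],s['force'],s['wrist_torque'])
p=capture('scene');q=capture('top')
a=p['pixels'][140:290,240:420];cv2.imwrite('pics/lift.png',cv2.resize(a,None,fx=4,fy=4,interpolation=cv2.INTER_CUBIC))
import pickle;pickle.dump({'scene':p,'top':q},open('s2.pkl','wb'))
E
```

```text
[ 572.72133095 -193.41093461  133.75124871] [-0.46410977 -0.39957335 -5.37069377] [-0.05229436  0.02271815  0.04616472]
```

View pics/lift.png

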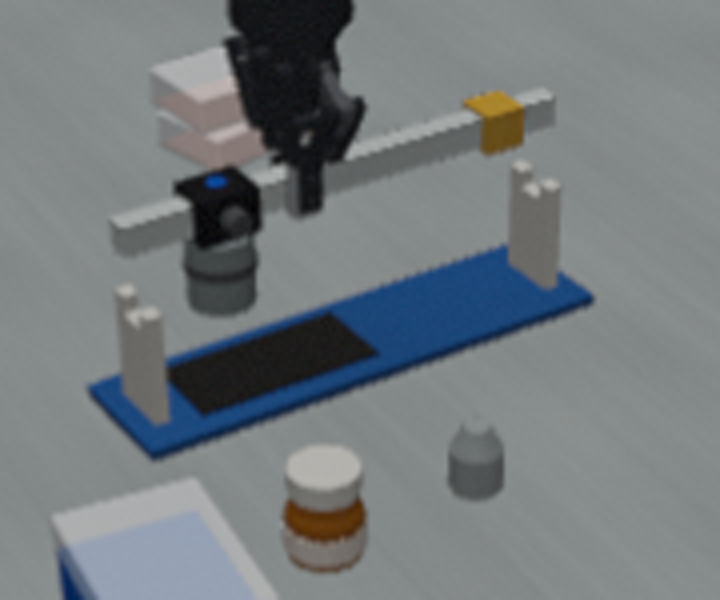

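The carrier hangs level from the gripper, clear of the saddles (lens at about (295,207), brass (364,170) in the full scene picture). Next I lift it higher and carry it across.

Request:
drive_tool --commands "0 0 0.05 0 0 0 0;0 0 0.1 0 0 0 0;0 0.02 0.1 0 0 0 0;0 0.04 0.1 0 0 0 0;0 0.06 0.1 0 0 0 0;0 0.08 0.1 0 0 0 0;0 0.1 0.1 0 0 0 0;0 0.12 0.05 0 0 0 0;0 0.14 0 0 0 0.01 0;0.005 0.16 0 0 0 0.01 0;0.005 0.16 0 0 0 0.01 0;0.005 0.16 0 0 0 0.01 0;0.005 0.16 0 0 0 0.01 0;0.005 0.16 0 0 0 0.01 0;0.005 0.16 0 0 0 0.01 0;0.005 0.16 0 0 0 0.01 0;0.005 0.16 0 0 0 0.01 0;0.005 0.16 0 0 0 0.01 0;0.005 0.16 0 0 0 0.01 0;0.005 0.16 0 0 0 0.01 0"

```text
time_s: 7.57
eef_pos: [577.8, 40.5, 203.8]
ee_rot: [-0.0, 0.997, 0.077, -0.001]
force: [0.5, -0.7, -5.2]
grip_width: 0.174
grip_force: 68.4
```

Request:
drive_tool --commands "0.005 0.16 0 0 0 0.01 0;0.005 0.16 0 0 0 0.01 0;0.005 0.16 0 0 0 0.01 0;0.005 0.16 0 0 0 0.01 0;0.005 0.16 0 0 0 0.01 0;0 0.16 0 0 0 0.01 0;0 0.16 0 0 0 0.01 0;0 0.16 0 0 0 0.01 0;0 0.16 0 0 0 0.01 0;0 0.15 0 0 0 0.01 0;0 0.13 0 0 0 0.005 0;0 0.11 0 0 0 0 0;0 0.08 0 0 0 0 0;0 0.06 0 0 0 0 0;0 0.02 0 0 0 0 0;0 0 0 0 0 0 0;0 0 0 0 0 0 0;0 0 0 0 0 0 0"

```text
time_s: 9.07
eef_pos: [581.1, 236.9, 204.3]
ee_rot: [0.0, 0.993, 0.117, -0.0]
force: [-0.6, -0.0, -5.1]
grip_width: 0.174
grip_force: 68.4
```

```bash
cat > chk.py <<'E'
from m import *; from rig import *
def run(z):
    s=sense();print(s['time_s'],s['eef_pos'],s['ee_rot'],s['force'],s['grip_force'])
    T,C=capture('top'),capture('scene'); e=s['eef_pos']
    a=np.radians(13.5); 
    for n,d,zz,f,r in(('dot',54,z+28,blue,7),('brass',-151,z+26,bras,16)):
        X=[e[0]+d*np.cos(a),e[1]+d*np.sin(a),zz]
        pa,pb=proj(T,X)[0],proj(C,X)[0]; A,B=blob(T,pa,r,f),blob(C,pb,r,f)
        print(n,X,None if A is None else (A[0],onz(T,A[0],zz).round(1)),None if B is None else(B[0],onz(C,B[0],zz).round(1)))
        if A and B: print('tri',tri([ray(T,A[0]),ray(C,B[0])]))
    cv2.imwrite('pics/c_%d.png'%z,np.hstack([cv2.resize(T['pixels'][200:400,160:300],(420,600)),cv2.resize(C['pixels'][200:400,350:476],(378,600))]))
E
python3 -c "
from rig import sense
from chk import run
run(75+sense()['eef_pos'][2]-84.8)"; ls pics
```

```text
9.0667 [581.07316832 236.88741062 204.31221752] [ 9.52685244e-05  9.93151456e-01  1.16833966e-01 -2.74561406e-05] [-0.61546288 -0.01163349 -5.12679983] 68.36457252502441
dot [np.float64(633.5811440196101), np.float64(249.4934602694257), np.float64(222.51221751753218)] None (array([398.43597561, 252.2674612 ]), array([633.4, 249.8, 222.5]))
brass [np.float64(434.24531033808637), np.float64(201.6371606789651), np.float64(220.51221751753218)] (array([206.90525995, 344.67292851]), array([435.5, 196.2, 220.5])) (array([468.28733374, 217.0654474 ]), array([443.4, 218.2, 220.5]))
tri (array([431.80658858, 201.33526024, 207.89545556]), [np.float64(4.012688570492863), np.float64(4.012688570492731)])
c_194.png
lift.png
scene1.png
scene_c.png
top1.png
top_c.png
```

Request:
drive_tool --commands "-0.005 -0.03 0 0 0 0 0;0 -0.04 0 0 0 0 0;0 -0.02 0 0 0 0 0;0 0 -0.03 0 0 0 0;0 0 -0.05 0 0 0 0;0 0 -0.06 0 0 0 0;0 0 -0.06 0 0 0 0;0 0 -0.05 0 0 0 0;0 0 -0.03 0 0 0 0;0 0 -0.015 0 0 0 0;0 0 0 0 0 0 0;0 0 0 0 0 0 0;0 0 0 0 0 0 0;0 0 0 0 0 0 0;0 0 0 0 0 0 0;0 0 0 0 0 0 0"

```text
time_s: 10.5
eef_pos: [580.5, 228.5, 174.9]
ee_rot: [-0.0, 0.993, 0.117, 0.0]
force: [-0.4, 0.1, -4.6]
grip_width: 0.179
grip_force: 68.4
```

```bash
python3 -c "
from chk import run
run(165)"
```

```text
10.5 [580.4884191  228.47876467 174.94181664] [-1.56817685e-05  9.93109662e-01  1.17188654e-01  1.35935422e-04] [-0.42809884  0.13776066 -4.56837474] 68.40097546577454
dot [np.float64(632.9963947969694), np.float64(241.0848143170089), 193] None (array([394.93792906, 263.25143021]), array([632.8, 241.2, 193. ]))
brass [np.float64(433.6605611154457), np.float64(193.2285147265483), 191] (array([213.26386631, 344.53154206]), array([434.6, 188.4, 191. ])) (array([463.8685318 , 227.55509663]), array([442.3, 209.4, 191. ]))
tri (array([431.12758752, 193.16528987, 178.35971955]), [np.float64(3.7232964660873926), np.float64(3.7232964660875187)])
```

View pics/c_165.png

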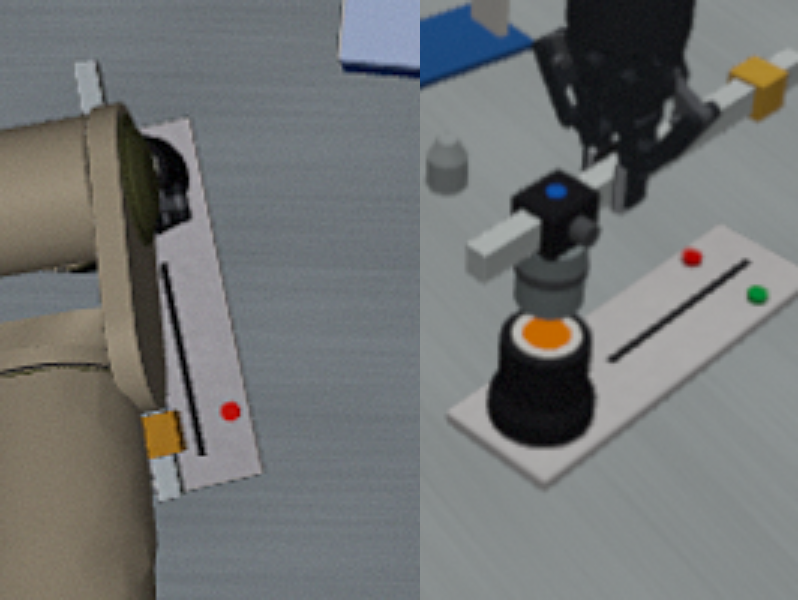

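The top view shows the rail parallel to the base. In the scene view the lens sits level above the window: dot at (395,263), which gives (632.8,241.2) against the window's (632.6,241.0).

```bash
python3 -c "
from rig import *
print(abs(sense()['dq']).max() if hasattr(sense()['dq'],'max') else sense()['dq']); print(finish_job())"
```

```text
0.0013271366156988342
the job is handed in; nothing more can be done
None
```

The job is handed in at 10.5 s, and the judge's verdict was not returned: the carrier is held still and level, with the lens about 30 mm above the checker's window, centred to within about 1 mm, and the rail in line with the base.

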